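Click the biscuit box shut

ROBOT

A 6-joint arm with a two-finger parallel gripper is mounted at the origin on the work surface. World frame = base frame: x ahead of the robot, y to its left, z up, the work surface at z = 0. Lengths are in m, angles in rad, forces in N, time in s.
With the tool pointing down it reaches from about 0.25 to 0.775 m from the base axis. Payload 8.9 kg.
Tool frame: the origin (TCP) lies where the fingers leave the gripper's body, on its centre line; the fingertips stand 73 mm ahead of it and the grasp point (between the pads) lies 54 mm ahead of it (r.tips_ahead is the distance from the TCP to the fingertips, in m); z points along the fingers, x is the direction in which the jaws open and shut, and the axes are right-handed (so a half turn about z gives the same grasp; the last joint's range is limited). The gripper opens to 85 mm and grips with 20 to 120 N. Pads are 22 mm wide; open, the fingers measure 114 mm over their backs; the gripper's body (76 mm by 85 mm) begins 54 mm behind the grasp point. The pads swing forward as they close: fully open they stand 13 mm farther back than shut.
Start: joints at [1.198, 0.291, -0.153, 1.127, 0, 1.431], TCP at [0.122, 0.511, 0.304] pointing down, gripper open.
Joint ranges: [-2.52, 2.52], [-0.91, 1.74], [-1.3, 1.37], [-1.96, 2.02], [-1.52, 1.47], [-3.14, 3.14]. Speed limits (rad/s): [2.22, 2.22, 2.79, 3.14, 3.14, 3.14].

INTERFACE

Orientations are given as a 3x3 rotation matrix whose columns are the frame's x, y, z axes.
In Python, from workcell import r, eyes, order gives the robot as it stands.
- The arm moves only by the shell command python3 -m jog 'ROWS'. ROWS is a JSON object of lists of equal length, an entry for each row: "translation": the shift along the tool's x, y, z in units of 30 mm (1.0 is 30 mm), a list of three; "dr": the turn, a rotation vector about the tool's x, y, z in degrees, a list of three; "claw": the finger opening in mm, from 0 to 85.4. In form: {"translation": [[dx, dy, dz], ...], "dr": [[wx, wy, wz], ...], "claw": [claw, ...]}. A call has 1 to 12 rows; each row shifts and turns the commanded pose from where the row before left it, along the tool's axes as they then stand; what a row does not reach is not made up. A row lasts 1/12 s, in which the tool goes at most 41.7 mm and 7.16 degrees, less where a joint would pass 70% of its speed; a pose out of reach is approached as far as the arm can. A call is refused whole if a number of a shift passes 1 or a number of a turn 7.16, either way. A call with a gripper value outside its range is refused whole. The fingers move at their own pace and stop on an object; the grip force is fixed at half the most. Time passes only in rows, so rows that do not move let the fingers close. It gives the time, the measured TCP pose, the force and the opening at its end, in the units of the state.
- r.state(): the state, without advancing time (a new reading comes with each control period).
- eyes.read_camera(name): name is "side" or "top" or "wrist"; returns the picture (384x512x3 uint8, red, green, blue); there is no depth.
- eyes.get_calibration(name): a dict with "fov_y" (degrees; the focal length in pixels is half the picture's height over the tangent of half this angle, whatever the lens; pixels are square), "cx", "cy" (the principal point, pixels), "dist" ([k1, k2, p1, p2, k3] as OpenCV has them; the pictures are not rectified), "world_from_camera" (4x4, takes a point from camera to world coordinates). Camera axes: x right, y down, z forward; pixel columns grow to the right and rows downward; lengths in m; the calibration is good to about 2 mm. A picture is of the moment at which its call begins: read the wrist's pose just before it. get_calibration takes no time and is no camera call; for the wrist camera it gives the pose at the moment of the call.
- order.sign_off(): hands the job in, once; it reports no verdict.
The state is a dict: "time_s": time; "joint_positions": joint angles; "joint_vel": joint speeds; "joint_torque": joint torques, N m; "eef_pos": TCP position; "tcp_rot": TCP orientation; "wrist_force": force on the tool from outside, world axes, zero at the start; "wrist_torque": the same for the moment, N m; "width": opening from 0.0 (shut) to 1.0 (fully open).
Only numpy, scipy, OpenCV 4.12 (cv2) and the standard library are available. Lean on these libraries where they do the work, as an engineer would, in place of code of your own. Each camera call takes 0.05 s, during which the arm holds its last target. There are 200 camera calls.

TASK

The glass box of biscuits has its lid on, but locking wings round the lid still stand open or half open. Go round the lid and press every wing that is not fully shut down and in against the side of the box with your fingertips until it clicks home, then take the hand away. Leave the box standing about where it is, do not grasp or lift anything, and leave the other things on the counter alone.

Things in the scene. Friction and masses are not known exactly. Their poses are not given: they have to be found in the camera images.
- food_box: Glass food box with a white plastic lid lying in place, loose, about 0.95 kg. Lid 124 mm (own x) by 170 mm (own y), its top 67 mm above the counter; glass narrower, 106 x 151 mm at the foot. Origin: centre of the underside, own z up. In the middle of each lid side is a locking wing of the same plastic: shut it lies down the box's side, open it juts out up to 26 mm. Nothing is under an open wing.
- wing_front_hinge (a point): Middle of the hinge line of wing_front, the wing on the long side at the box's own -x: a plate 3.5 mm thick, 85 mm wide along the hinge, reaching 26 mm from it; shut, its outer face is 4.5 mm outside the hinge line and its tip 26 mm lower. The point is 66 mm above the underside and 63 mm from the box's middle; the hinge line runs along the box's y. Axes as the box's.
- wing_back_hinge (a point): Middle of the hinge line of wing_back, the wing on the long side at the box's own +x: a plate 3.5 mm thick, 85 mm wide along the hinge, reaching 26 mm from it; shut, its outer face is 4.5 mm outside the hinge line and its tip 26 mm lower. The point is 66 mm above the underside and 63 mm from the box's middle; the hinge line runs along the box's y. Axes as the box's.
- wing_left_hinge (a point): Middle of the hinge line of wing_left, the wing on the short end at the box's own +y: a plate 3.5 mm thick, 60 mm wide along the hinge, reaching 26 mm from it; shut, its outer face is 4.5 mm outside the hinge line and its tip 26 mm lower. The point is 66 mm above the underside and 86 mm from the box's middle; the hinge line runs along the box's x. Axes as the box's.
- wing_right_hinge (a point): Middle of the hinge line of wing_right, the wing on the short end at the box's own -y: a plate 3.5 mm thick, 60 mm wide along the hinge, reaching 26 mm from it; shut, its outer face is 4.5 mm outside the hinge line and its tip 26 mm lower. The point is 66 mm above the underside and 86 mm from the box's middle; the hinge line runs along the box's x. Axes as the box's.
- wing_front (a joint): Angle of wing_front, rad: 0 shut (hanging down, clicked), 1.5 fully open (level). It swings loosely and stays where left down to about 0.37, where its hook meets the glass rib; pushed on below 0.1 the hook snaps under the rib and holds the wing at 0. The snap takes about 0.04 Nm: 3 N pressed down 12 mm out from the hinge. Starts open, 0.8 to 1.4.
- wing_back (a joint): Angle of wing_back, rad: 0 shut (hanging down, clicked), 1.5 fully open (level). It swings loosely and stays where left down to about 0.37, where its hook meets the glass rib; pushed on below 0.1 the hook snaps under the rib and holds the wing at 0. The snap takes about 0.04 Nm: 3 N pressed down 12 mm out from the hinge. Starts anywhere between shut and 1.0.
- wing_left (a joint): Angle of wing_left, rad: 0 shut (hanging down, clicked), 1.5 fully open (level). It swings loosely and stays where left down to about 0.37, where its hook meets the glass rib; pushed on below 0.1 the hook snaps under the rib and holds the wing at 0. The snap takes about 0.04 Nm: 3 N pressed down 12 mm out from the hinge. Starts anywhere between shut and 1.0.
- wing_right (a joint): Angle of wing_right, rad: 0 shut (hanging down, clicked), 1.5 fully open (level). It swings loosely and stays where left down to about 0.37, where its hook meets the glass rib; pushed on below 0.1 the hook snaps under the rib and holds the wing at 0. The snap takes about 0.04 Nm: 3 N pressed down 12 mm out from the hinge. Starts open, 0.8 to 1.4.
- sugar_bowl: White ceramic sugar bowl with two small ears (128 mm over them) and a flip-top lid with a knob, diameter 100 mm, 103 mm tall, loose, beside the box's own +y end. Origin: centre of the underside. To be left alone.
- tongs: Steel kitchen tongs lying on the counter beside the box's own -y end, about 250 mm long, 30 mm high, loose. Origin: under its middle, own x toward the gripping ends. To be left alone.
- ladle: Steel ladle lying beside the tongs, on the side away from the box, 310 mm long, bowl 88 mm across and 36 mm high, loose. Origin: under the bowl, handle toward own -x. To be left alone.
- rolling_pin: Wooden rolling pin, 410 mm long, 54 mm thick, lying across the counter beyond the box, loose. Origin: under its middle, own x along the pin. To be left alone.
- kettle: Red enamel kettle, 184 mm across, 202 mm tall with its handle, loose, to the left. Origin: centre of the underside. To be left alone.
- mug: Blue ceramic mug, 82 mm across, 92 mm tall, loose, left side. Origin: centre of the underside. To be left alone.
There are look-alikes about, which are no part of the job. What is shaped like the food_box but purple or yellow is not meant.

How it is judged:
By the outcome, as a careful person would: the job done as asked, in the order asked, and still so for the second after the job is handed in, with the robot touching nothing.
It also fails if it takes over 64 s, if anything falls off the work surface, if the arm or the gripper's body presses on something with over 40 N, if the wrist force passes 120 N, or if a joint passes its speed limit or range.

## Working session

There is one attempt and no reset: what is moved stays moved. The work goes in short steps, Python scripts to look and compute and a shell command to move; the robot and the scene stay as the last step left them, time stands still between calls to the robot, and variables do not carry over. Pictures are saved under pics/ and viewed, about 8 in all and at most 12, crops included, and the job is handed in when it is done.

```bash
ls; mkdir -p pics; python3 - <<'E'
from workcell import r,eyes
import cv2
s=r.state();print(s['time_s'],s['eef_pos'],s['tcp_rot'],r.tips_ahead)
for n in('side','top'):
    im=eyes.read_camera(n);cv2.imwrite(f'pics/{n}0.png',im[:,:,::-1]);c=eyes.get_calibration(n);print(n,c)
E
```

```text
pics
0.0 [0.12149683 0.51038789 0.30333146] [[ 2.31702146e-01  9.72786669e-01 -4.61028850e-04]
 [ 9.72785934e-01 -2.31702543e-01 -1.20777285e-03]
 [-1.28172688e-03 -1.68638820e-04 -9.99999164e-01]] 0.0726
side {'fov_y': 42.99814151536176, 'cx': 252.2663741406999, 'cy': 195.61854448614665, 'dist': array([-0.12580139,  0.        ,  0.        ,  0.        ,  0.        ]), 'world_from_camera': array([[ 0.86205748, -0.28107034,  0.4217302 , -0.23906532],
       [-0.50639914, -0.51121822,  0.69441763, -1.12728651],
       [ 0.02041597, -0.81219172, -0.58303327,  1.05057184],
       [ 0.        ,  0.        ,  0.        ,  1.        ]])}
top {'fov_y': 53.09266607766854, 'cx': 254.16121991601287, 'cy': 192.60633316153832, 'dist': array([-0.04533843,  0.        ,  0.        ,  0.        ,  0.        ]), 'world_from_camera': array([[ 0.02356413, -0.99453762,  0.10168408,  0.33362879],
       [-0.99965931, -0.02458248, -0.00877326,  0.05914921],
       [ 0.01122498, -0.10144271, -0.99477805,  1.43075321],
       [ 0.        ,  0.        ,  0.        ,  1.        ]])}
```

View pics/top0.png

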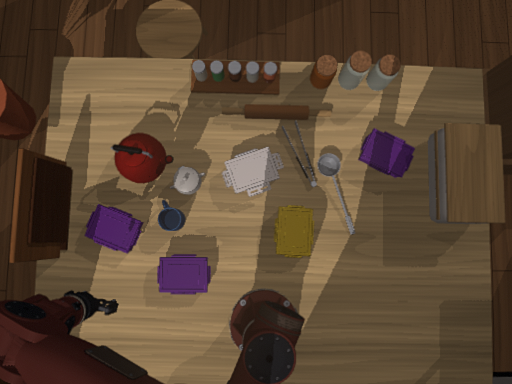

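View pics/side0.png

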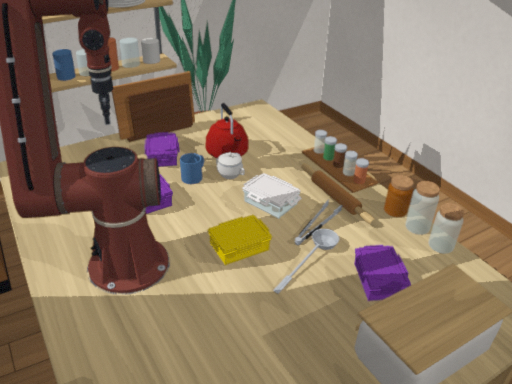

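The white box is at top (252,172) and side (271,193). The sugar bowl is to its left (187,180) and the tongs to its right. I'll enlarge both views.

```bash
python3 - <<'E'
import cv2,numpy as np
a=cv2.imread('pics/top0.png')[140:205,212:297];b=cv2.imread('pics/side0.png')[165:225,230:315]
a=cv2.resize(a,None,fx=9,fy=9,interpolation=cv2.INTER_CUBIC)[:,:765];
b=cv2.resize(b,None,fx=9,fy=9,interpolation=cv2.INTER_CUBIC)
cv2.imwrite('pics/ac.png',a);cv2.imwrite('pics/bc.png',b)
E
```

```text
(no output)
```

View pics/ac.png

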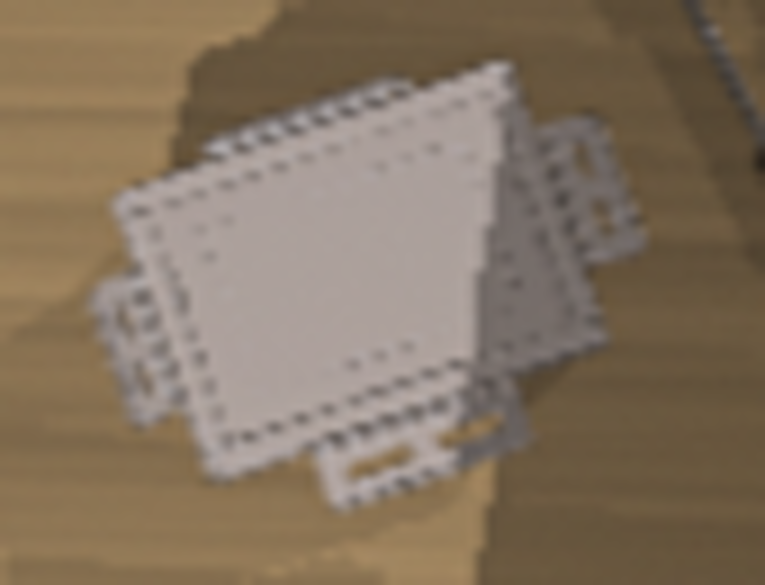

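View pics/bc.png

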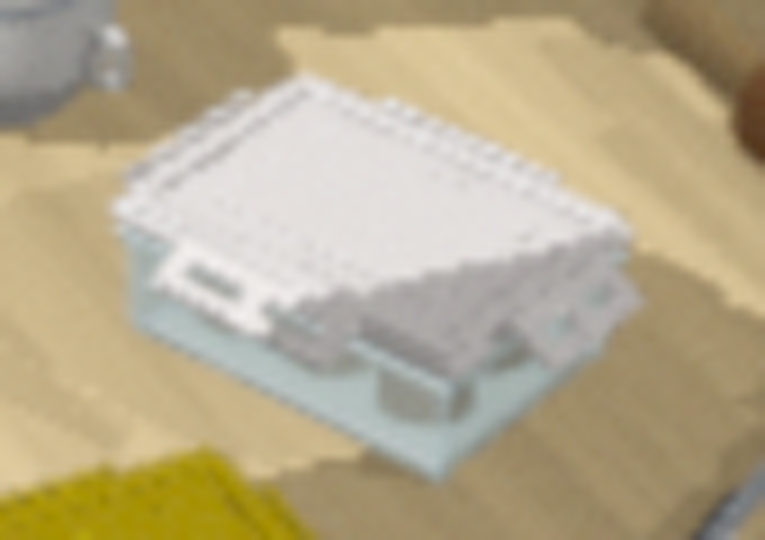

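```bash
cat > h.py <<'E'
import numpy as np,cv2
from workcell import r,eyes
def cam(n):
    c=eyes.get_calibration(n);f=192/np.tan(np.radians(c['fov_y'])/2)
    K=np.array([[f,0,c['cx']],[0,f,c['cy']],[0,0,1.]]);T=np.linalg.inv(c['world_from_camera'])
    return K,np.array(c['dist']),T
def proj(C,P):
    K,d,T=C;P=np.asarray(P,float).reshape(-1,3)
    return cv2.projectPoints(P,cv2.Rodrigues(T[:3,:3])[0],T[:3,3],K,d)[0].reshape(-1,2)
def ray(C,uv,z):
    K,d,T=C;n=cv2.undistortPoints(np.array(uv,float).reshape(-1,1,2),K,d).reshape(-1,2)
    W=np.linalg.inv(T);v=np.c_[n,np.ones(len(n))]@W[:3,:3].T;o=W[:3,3]
    return o+v*((z-o[2])/v[:,2])[:,None]
def W(p,pts):
    c,s=np.cos(p[2]),np.sin(p[2]);P=np.array(pts,float).reshape(-1,3)
    return P@np.array([[c,s,0],[-s,c,0],[0,0,1]])+[p[0],p[1],0]
# wings: outward dir, hinge dist, half width
WG=dict(front=((-1,0),.063,.0425),back=((1,0),.063,.0425),left=((0,1),.086,.03),right=((0,-1),.086,.03))
def tip(w,q,off=0.0):
    o,d,h=WG[w];o=np.array(o);t=np.array([-o[1],o[0]])
    rr=d+.026*np.sin(q)+.0045*np.cos(q);z=.066-.026*np.cos(q)+.0045*np.sin(q)
    return [[*(o*rr+t*k*h),z] for k in(-1,1)]
E
python3 - <<'E'
from h import *
from scipy.optimize import least_squares
f=lambda a,o:(np.array(a)+.5)/9-.5+np.array(o)
A=f([(118,200),(505,68),(605,340),(215,475)],(212,140))
L=np.array([(.062,.085,.067),(.062,-.085,.067),(-.062,-.085,.067),(-.062,.085,.067)])
B=f([(310,75),(632,225),(455,375),(118,212)],(230,165))
t,s=cam('top'),cam('side')
for n,C,U in(('top',t,A),('side',s,B)):
    P=ray(C,U,.067);print(n,P.round(4)[:,:2].tolist(),[round(np.linalg.norm(P[i]-P[(i+1)%4]),4) for i in range(4)])
res=lambda p:np.r_[(proj(t,W(p,L))-A).ravel(),(proj(s,W(p,L))-B).ravel()]
p=least_squares(res,[.5,.05,.2]).x;print(p,np.degrees(p[2]),res(p).round(1))
obs=dict(front=[(345,510),(530,440)],back=[(210,145),(405,82)],left=[(97,295),(142,420)],right=[(598,118),(643,245)])
for w in obs:
    U=f(obs[w],(212,140))
    for q in(0,.2,.4,.6,.8,1,1.2,1.4):
        V=(proj(t,W(p,tip(w,q)))-[212,140]+.5)*9-.5
        S=(proj(s,W(p,tip(w,q)))-[230,165]+.5)*9-.5
        print(w,q,V.round().astype(int).tolist(),S.round().astype(int).tolist())
np.save('p.npy',p)
E
```

```text
top [[0.5818, 0.1558], [0.6395, 0.0022], [0.5302, -0.0398], [0.4724, 0.1139]] [np.float64(0.164), np.float64(0.1171), np.float64(0.1642), np.float64(0.1172)]
side [[0.5837, 0.1478], [0.6384, -0.0051], [0.5236, -0.0538], [0.4657, 0.0998]] [np.float64(0.1624), np.float64(0.1247), np.float64(0.1641), np.float64(0.1274)]
[0.55594196 0.05489519 0.35928323] 20.585412569323143 [-0.1 -0.6  1.4 -1.2  1.8  0.7  0.3  1.2 -1.1 -1.1  0.9 -0.7 -0.1 -1.5
 -1.2 -2. ]
front 0 [[324, 471], [522, 403]] [[180, 297], [352, 381]]
front 0.2 [[328, 482], [527, 414]] [[172, 300], [344, 384]]
front 0.4 [[332, 493], [531, 424]] [[165, 300], [337, 385]]
front 0.6 [[335, 502], [535, 433]] [[158, 298], [331, 383]]
front 0.8 [[338, 509], [538, 439]] [[153, 293], [326, 379]]
front 1 [[340, 514], [541, 444]] [[149, 287], [322, 372]]
front 1.2 [[341, 516], [543, 446]] [[146, 278], [320, 363]]
front 1.4 [[342, 516], [544, 446]] [[146, 267], [320, 353]]
back 0 [[412, 93], [216, 160]] [[555, 228], [387, 151]]
back 0.2 [[408, 81], [211, 148]] [[563, 220], [395, 143]]
back 0.4 [[404, 69], [207, 136]] [[570, 210], [402, 13
[... 524 characters left out ...]
ft 0.8 [[92, 294], [140, 433]] [[208, 109], [114, 172]]
left 1 [[85, 294], [133, 434]] [[203, 98], [110, 160]]
left 1.2 [[80, 293], [128, 434]] [[201, 86], [107, 148]]
left 1.4 [[78, 292], [126, 433]] [[200, 75], [106, 137]]
right 0 [[603, 278], [553, 141]] [[511, 386], [600, 315]]
right 0.2 [[615, 273], [565, 136]] [[522, 388], [611, 317]]
right 0.4 [[626, 268], [576, 131]] [[532, 388], [621, 317]]
right 0.6 [[636, 264], [587, 126]] [[542, 385], [631, 314]]
right 0.8 [[645, 260], [595, 121]] [[550, 380], [639, 309]]
right 1 [[652, 256], [602, 117]] [[556, 373], [645, 302]]
right 1.2 [[657, 252], [606, 113]] [[560, 364], [649, 293]]
right 1.4 [[659, 250], [609, 110]] [[562, 353], [652, 283]]
```

Corner fits put the box at about (0.556, 0.055) with a yaw of about 20.6°. All the wings except possibly the back one look clearly open. I'll move above the box for a wrist view.

```bash
python3 -m jog '{"translation":[[-0.63,0.97,0],[-0.63,0.97,0],[-0.63,0.97,0],[-0.63,0.97,0],[-0.63,0.97,0],[-0.63,0.97,0],[-0.63,0.97,0],[-0.63,0.97,0],[-0.63,0.97,0],[-0.63,0.97,0],[-0.63,0.97,0],[-0.63,0.97,0]],"dr":[[0,0,0],[0,0,0],[0,0,0],[0,0,0],[0,0,0],[0,0,0],[0,0,0],[0,0,0],[0,0,0],[0,0,0],[0,0,0],[0,0,0]],"claw":[0,0,0,0,0,0,0,0,0,0,0,0]}'
python3 -m jog '{"translation":[[-0.63,0.97,0],[-0.63,0.97,0],[-0.63,0.97,0],[0,0,0],[0,0,0],[0,0,0],[0,0,0],[0,0,0],[0,0,0]],"dr":[[0,0,0],[0,0,0],[0,0,0],[0,0,-6.8],[0,0,-6.8],[0,0,-6.8],[0,0,-6.8],[0,0,-6.8],[0,0,0]],"claw":[0,0,0,0,0,0,0,0,0]}'
python3 - <<'E'
from h import *
im=eyes.read_camera('wrist');cv2.imwrite('pics/w1.png',cv2.resize(im[:,:,::-1],None,fx=1.56,fy=1.56,interpolation=cv2.INTER_CUBIC))
s=r.state();print(s['joint_positions'],s['eef_pos'],s['tcp_rot'].round(3),s['width'],s['wrist_force'])
C=eyes.get_calibration('wrist');print(C)
p=np.load('p.npy')
L=np.array([(.062,.085,.067),(.062,-.085,.067),(-.062,-.085,.067),(-.062,.085,.067)])
print(proj(cam('wrist'),W(p,L)))
E
```

```text
time_s: 1.1
eef_pos: [0.4095, 0.2076, 0.3038]
tcp_rot: [[0.232, 0.973, -0.0], [0.973, -0.232, -0.0], [-0.0, -0.0, -1.0]]
wrist_force: [1.1, 0.3, -0.3]
width: 0.003
time_s: 1.85
eef_pos: [0.4804, 0.1337, 0.3036]
tcp_rot: [[-0.357, 0.934, -0.001], [0.934, 0.357, -0.0], [0.0, -0.001, -1.0]]
wrist_force: [-0.4, -0.1, -0.8]
width: 0.001
[ 1.24838913e-01  2.41396280e-01 -2.21114390e-01  1.10890165e+00
 -3.23355513e-05 -2.32771447e-01] [0.48040803 0.13375071 0.3036505 ] [[-0.35   0.937 -0.001]
 [ 0.937  0.35  -0.   ]
 [ 0.    -0.001 -1.   ]] -0.0012120122462590587 [ 0.03706043 -0.19556763 -0.03688295]
{'fov_y': 69.53891881872669, 'cx': 256.2238880733375, 'cy': 191.8920313949362, 'dist': array([-0.02035049,  0.        ,  0.        ,  0.        ,  0.        ]), 'world_from_camera': array([[-3.51266426e-01,  9.01299138e-01,  2.53518758e-01,
         4.15618639e-01],
       [ 9.36275484e-01,  3.38045673e-01,  9.54638209e-02,
         1.08856147e-01],
       [ 3.40540318e-04,  2.70896633e-01, -9.62608383e-01,
         3.73815522e-01],
       [ 0.00000000e+00,  0.00000000e+00,  0.00000000e+00,
         1.00000000e+00]])}
[[244.2142867  260.23186325]
 [108.01223248 259.89614036]
 [ 91.91910708 161.21685361]
 [242.85568092 160.93016185]]
```

View pics/w1.png

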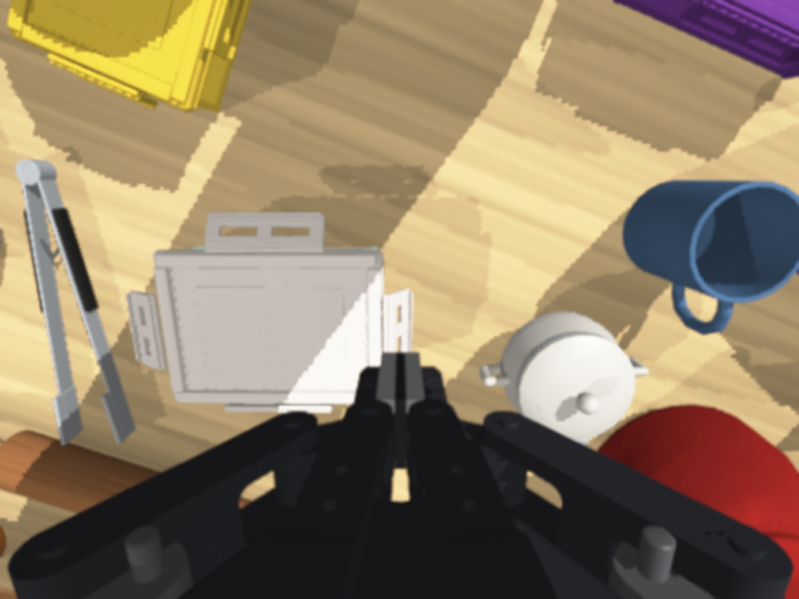

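Wrist view (scaled pixels): lid corners are at (155,252), (382,250) and (178,402). The front, right and left wings are clearly open, and the back wing is a thin strip at about (225–330, 407). I'll refit with all three views, leaving the size free.

```bash
python3 - <<'E'
from h import *
from scipy.optimize import least_squares
f=lambda a,o,k=9:(np.array(a)+.5)/k-.5+np.array(o)
A=f([(118,200),(505,68),(605,340),(215,475)],(212,140))
B=f([(310,75),(632,225),(455,375),(118,212)],(230,165))
Wp=f([(178,402),(155,252),(382,250)],(0,0),1.5625)
t,s,w=cam('top'),cam('side'),cam('wrist')
def L(a,b): return np.array([(a,b,.067),(a,-b,.067),(-a,-b,.067),(-a,b,.067)])
def res(p,use='tsw'):
    X=W(p,L(p[3],p[4]));o=[]
    if 't' in use:o.append((proj(t,X)-A).ravel())
    if 's' in use:o.append((proj(s,X)-B).ravel())
    if 'w' in use:o.append((proj(w,X)[[1,2,3]]-Wp).ravel())
    return np.concatenate(o)
for u in('t','s','w','tw','tsw'):
    q=least_squares(res,[.55,.05,.36,.06,.083],args=(u,)).x;print(u,q.round(4),np.degrees(q[2]).round(2))
    if u=='tw': p=q
p=p[:3];np.save('p.npy',p)
Z=lambda a:((proj(w,W(p,a))+.5)*1.5625-.5).round().astype(int).tolist()
for g in WG:
    for q in(0,.2,.4,.6,.8,1,1.2,1.4):print(g,q,Z(tip(g,q)))
# sugar bowl: ears & knob
print('knob',ray(w,f([(588,403)],(0,0),1.5625),.1),'ear',ray(w,f([(488,375)],(0,0),1.5625),.06))
b=ray(w,f([(488,375),(588,403)],(0,0),1.5625),.075)
c,s_=np.cos(p[2]),np.sin(p[2]);print('bowl in box frame',(b[:,:2]-p[:2])@np.array([[c,-s_],[s_,c]]))
for n,C,im in(('w',w,'pics/w1.png'),):
    a=cv2.imread(im)[190:440,110:440];cv2.imwrite('pics/w1c.png',cv2.resize(a,None,fx=2.4,fy=2.4,interpolation=cv2.INTER_CUBIC))
E
```

```text
t [0.556  0.058  0.3621 0.0586 0.0821] 20.74
s [0.5528 0.047  0.3721 0.0622 0.081 ] 21.32
w [0.5519 0.0586 0.3633 0.0602 0.0819] 20.82
tw [0.5525 0.0585 0.3613 0.0602 0.0819] 20.7
tsw [0.5532 0.0578 0.3587 0.0605 0.0817] 20.55
front 0 [[332, 236], [222, 237]]
front 0.2 [[331, 230], [221, 230]]
front 0.4 [[331, 224], [219, 225]]
front 0.6 [[330, 219], [216, 220]]
front 0.8 [[329, 215], [214, 215]]
front 1 [[327, 212], [211, 212]]
front 1.2 [[326, 210], [207, 211]]
front 1.4 [[325, 210], [204, 210]]
back 0 [[240, 394], [339, 394]]
back 0.2 [[240, 401], [339, 401]]
back 0.4 [[240, 407], [339, 407]]
back 0.6 [[239, 413], [339, 413]]
back 0.8 [[238, 419], [338, 419]]
back 1 [[236, 425], [338, 425]]
back 1.2 [[234, 430], [337, 430]]
back 1.4 [[232, 434], [336, 434]]
left 0 [[395, 354], [394, 284]]
left 0.2 [[401, 354], [401, 284]]
left 0.4 [[407, 355], [407, 285]]
left 0.6 [[412, 357], [412, 286]]
left 0.8 [[416, 359], [417, 287]]
left 1 [[420, 361], [420, 288]]
left 1.2 [[422, 364], [423, 290]]
left 1.4 [[423, 367], [424, 292]]
right 0 [[168, 284], [179, 354]]
right 0.2 [[161, 285], [172, 355]]
right 0.4 [[153, 285], [165, 356]]
right 0.6 [[146, 286], [158, 357]]
right 0.8 [[139, 288], [151, 359]]
right 1 [[132, 289], [145, 362]]
right 1.2 [[126, 291], [139, 364]]
right 1.4 [[121, 293], [135, 367]]
knob [[0.51204802 0.28711206 0.1       ]] ear [[0.53175459 0.22666687 0.06      ]]
bowl in box frame [[0.03285772 0.16132016]
 [0.05696586 0.24024554]]
```

View pics/w1c.png

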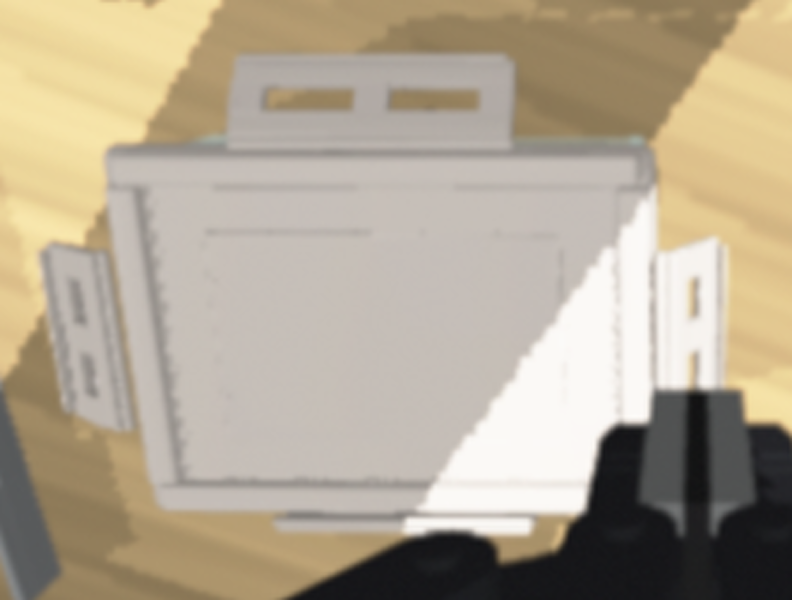

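Estimated angles: front about 1.05, left about 0.6 and right about 1.15. The back wing is ambiguous, so I'll press it too. The tool axes are now aligned with the box (tool x = box +y, tool y = box +x). I'll start with the left wing: come down with the finger's inner edge about 14 mm outside the hinge, then push in.

```bash
python3 -m jog '{"translation":[[0.2,0.7,0],[0.2,0.7,0],[0,0,1],[0,0,1],[0,0,1],[0,0,1],[0,0,1],[0,0,0.3],[0,0,0.3],[0,0,0.3],[0,0,0.3],[0,0,0.2]],"dr":[[0,0,0],[0,0,0],[0,0,0],[0,0,0],[0,0,0],[0,0,0],[0,0,0],[0,0,0],[0,0,0],[0,0,0],[0,0,0],[0,0,0]],"claw":[0,0,0,0,0,0,0,0,0,0,0,0]}'
python3 -m jog '{"translation":[[-0.1,0,0],[-0.1,0,0],[-0.1,0,0],[0,0,0]],"dr":[[0,0,0],[0,0,0],[0,0,0],[0,0,0]],"claw":[0,0,0,0]}'
```

```text
time_s: 2.9
eef_pos: [0.5163, 0.16, 0.112]
tcp_rot: [[-0.351, 0.936, 0.001], [0.936, 0.351, 0.001], [-0.0, 0.002, -1.0]]
wrist_force: [-1.4, 2.2, 4.5]
width: 0.002
time_s: 3.23
eef_pos: [0.5189, 0.1511, 0.1123]
tcp_rot: [[-0.352, 0.936, -0.0], [0.936, 0.352, 0.0], [0.0, 0.0, -1.0]]
wrist_force: [-2.3, 2.5, -2.0]
width: 0.002
```

```bash
for i in 1 2 3; do python3 -m jog '{"translation":[[-0.04,0,0],[0,0,0]],"dr":[[0,0,0],[0,0,0]],"claw":[0,0]}' | grep -E 'eef|force'; done; python3 - <<'E'
from h import *
for n in('wrist','side'):
    im=eyes.read_camera(n);cv2.imwrite(f'pics/{n}2.png',im[:,:,::-1])
cv2.imwrite('pics/m2.png',cv2.resize(cv2.imread('pics/wrist2.png'),None,fx=1.56,fy=1.56,interpolation=cv2.INTER_CUBIC))
E
```

```text
eef_pos: [0.5192, 0.1504, 0.1122]
wrist_force: [-2.3, 4.4, -2.2]
eef_pos: [0.5196, 0.1494, 0.1123]
wrist_force: [-1.9, 4.5, -1.0]
eef_pos: [0.52, 0.1483, 0.1123]
wrist_force: [-2.1, 5.6, -1.0]
```

View pics/m2.png

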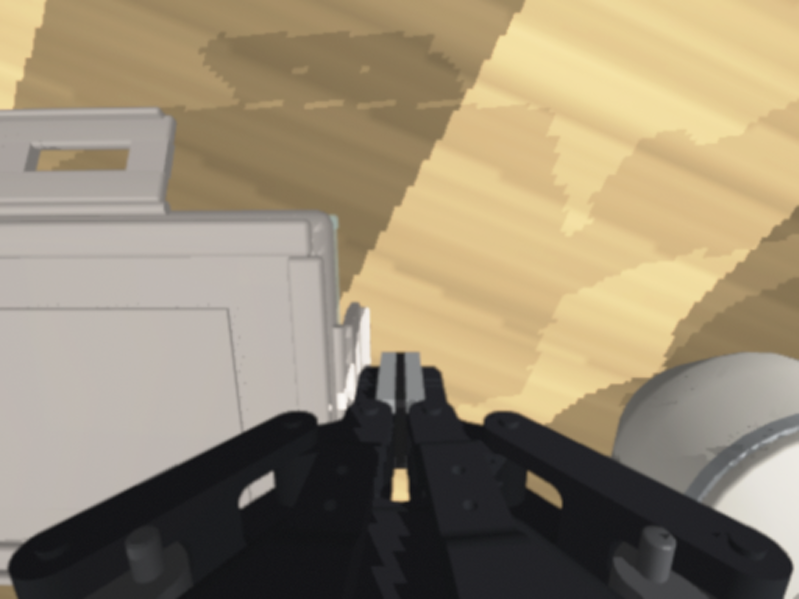

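The wing is seen edge-on at (345–370, 305–410), still jutting a little. I'll check whether the box has slid and what angle the wing is at.

```bash
python3 - <<'E'
from h import *
w=cam('wrist')
for p in ([.5525,.0585,.3613],[.556,.058,.3621]):
    Z=lambda a:((proj(w,W(p,a))+.5)*1.5625-.5).round().astype(int).tolist()
    print('lid corner',Z([(-.0602,.0819,.067),(-.062,.085,.063)]),'front tip',Z(tip('front',1.0)))
    for q in(0,.1,.2,.3,.4):print(q,Z(tip('left',q)))
print(r.state()['eef_pos'],Z([(0,.0905,.066),(-.03,.0905,.066)]))
E
```

```text
lid corner [[350, 210], [363, 202]] front tip [[207, 106], [-93, 111]]
0 [[388, 447], [387, 294]]
0.1 [[395, 448], [395, 295]]
0.2 [[402, 449], [402, 295]]
0.3 [[408, 451], [409, 296]]
0.4 [[415, 453], [416, 297]]
lid corner [[344, 221], [357, 213]] front tip [[202, 118], [-96, 123]]
0 [[384, 454], [382, 303]]
0.1 [[391, 455], [390, 303]]
0.2 [[397, 456], [397, 304]]
0.3 [[404, 458], [404, 305]]
0.4 [[410, 460], [411, 306]]
[0.51996605 0.14836589 0.11226815] [[380, 421], [378, 328]]
```

```bash
python3 - <<'E'
from h import *
a=cv2.imread('pics/side0.png');b=cv2.imread('pics/side2.png')
for (x0,y0,x1,y1) in((268,200,305,222),(240,188,262,206),(270,205,290,222)):
    R=cv2.matchTemplate(b[y0-10:y1+10,x0-10:x1+10],a[y0:y1,x0:x1],cv2.TM_CCOEFF_NORMED);_,m,_,l=cv2.minMaxLoc(R);print(m,l[0]-10,l[1]-10)
c=np.hstack([cv2.resize(q[155:230,230:315],None,fx=4.7,fy=4.7,interpolation=cv2.INTER_CUBIC) for q in(a,b)]);cv2.imwrite('pics/cmp.png',c)
s=cam('side')
print(proj(s,W([.554,.058,.36],[(0,.0,.067)])),proj(s,W([.554,.058,.36],[(0,-.01,.067)])))
E
```

```text
0.6683165431022644 1 0
0.619449257850647 -1 9
0.651935338973999 1 0
[[270.10445569 187.17286434]] [[272.351193   188.21995703]]
```

View pics/cmp.png

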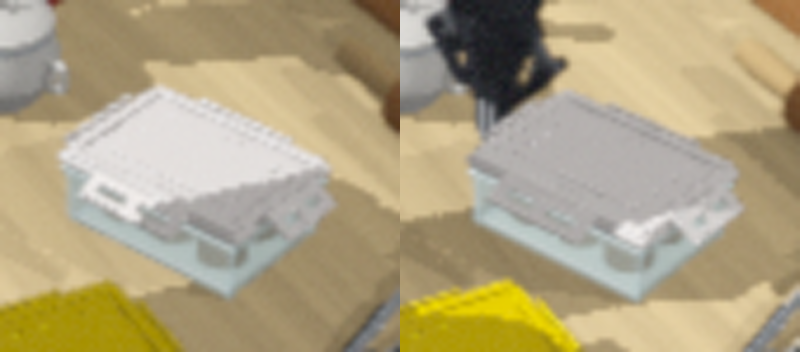

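The box slid about 9 mm toward its −y. With the tool vertical, the wider finger knuckles were bearing on the lid edge instead of the wing tip. I'll back off and tilt about 14° so that only the fingertips lead.

```bash
python3 -m jog '{"translation":[[0.4,0,0],[0.4,0,0],[0,0,0],[0,0,0],[0,0,0]],"dr":[[0,0,0],[0,0,0],[0,-7.15,0],[0,-7.15,0],[0,0,0]],"claw":[0,0,0,0,0]}';for i in 1 2 3 4 5; do python3 -m jog '{"translation":[[-0.04,0,0.01],[-0.04,0,0.01]],"dr":[[0,0,0],[0,0,0]],"claw":[0,0]}' | grep -E 'eef|force'; done
```

```text
time_s: 4.25
eef_pos: [0.5108, 0.1727, 0.1122]
tcp_rot: [[-0.343, 0.935, 0.091], [0.904, 0.355, -0.237], [-0.254, 0.001, -0.967]]
wrist_force: [-0.6, 0.3, -0.1]
width: -0.002
eef_pos: [0.5125, 0.1689, 0.1121]
wrist_force: [0.6, 0.6, -0.4]
eef_pos: [0.5138, 0.1652, 0.1121]
wrist_force: [-0.8, -0.6, -0.0]
eef_pos: [0.5145, 0.1629, 0.112]
wrist_force: [0.5, -0.2, 0.2]
eef_pos: [0.515, 0.1615, 0.1119]
wrist_force: [-3.8, 8.6, 3.5]
eef_pos: [0.5157, 0.1601, 0.112]
wrist_force: [-3.6, 8.9, 4.2]
```

```bash
python3 -m jog '{"translation":[[0.65,0,-0.17],[0,0,0],[0,0,0],[0,0,-1],[0,0,-1],[0,0,-1],[0,0,-1],[-0.85,-0.73,0],[-0.85,-0.73,0],[-0.85,-0.73,0],[-0.85,-0.73,0],[-0.85,-0.73,0]],"dr":[[0,0,0],[0,7.15,0],[0,7.15,0],[0,0,0],[0,0,0],[0,0,0],[0,0,0],[0,0,0],[0,0,0],[0,0,0],[0,0,0],[0,0,0]],"claw":[0,0,0,0,0,0,0,0,0,0,0,0]}'; python3 -m jog '{"translation":[[0,0,0],[0,0,0]],"dr":[[0,0,0],[0,0,0]],"claw":[0,0]}'
python3 - <<'E'
from h import *
im=eyes.read_camera('wrist');cv2.imwrite('pics/w3.png',cv2.resize(im[:,:,::-1],None,fx=1.5625,fy=1.5625,interpolation=cv2.INTER_CUBIC))
s=r.state();print(s['eef_pos'],s['tcp_rot'].round(3),s['wrist_force'],s['time_s'])
w=cam('wrist')
for p in ([.557,.050,.3613],):
    Z=lambda a:((proj(w,W(p,a))+.5)*1.5625-.5).round().astype(int).tolist()
    print('lid',Z([(a*.0602,b*.0819,.067) for a,b in((1,1),(1,-1),(-1,-1),(-1,1))]))
    for g in WG:
        for q in(0,.2,.4,.6,1,1.2,1.4):print(g,q,Z(tip(g,q)))
E
```

```text
time_s: 6.08
eef_pos: [0.4505, 0.0186, 0.2322]
tcp_rot: [[-0.352, 0.936, 0.0], [0.936, 0.352, -0.0], [-0.0, 0.0, -1.0]]
wrist_force: [1.1, -1.1, -0.6]
width: 0.002
time_s: 6.25
eef_pos: [0.4509, 0.0185, 0.2323]
tcp_rot: [[-0.349, 0.937, 0.0], [0.937, 0.349, 0.0], [-0.0, 0.0, -1.0]]
wrist_force: [0.4, 0.2, -0.4]
width: 0.002
[0.45137601 0.01939726 0.23229806] [[-0.35   0.937  0.001]
 [ 0.937  0.35   0.   ]
 [ 0.     0.001 -1.   ]] [0.72635161 0.28198906 0.44205455] 6.3
lid [[510, 544], [269, 545], [251, 384], [524, 384]]
front 0 [[453, 355], [323, 355]]
front 0.2 [[454, 349], [323, 349]]
front 0.4 [[454, 343], [322, 343]]
front 0.6 [[455, 339], [320, 339]]
front 1 [[457, 335], [317, 335]]
front 1.2 [[458, 335], [316, 336]]
front 1.4 [[460, 338], [314, 338]]
back 0 [[333, 523], [447, 523]]
back 0.2 [[333, 530], [447, 530]]
back 0.4 [[333, 538], [447, 538]]
back 0.6 [[332, 546], [448, 546]]
back 1 [[331, 562], [449, 562]]
back 1.2 [[330, 570], [449, 570]]
back 1.4 [[329, 577], [450, 577]]
left 0 [[515, 480], [522, 406]]
left 0.2 [[523, 482], [530, 407]]
left 0.4 [[530, 484], [538, 409]]
left 0.6 [[538, 487], [546, 411]]
left 1 [[550, 495], [559, 418]]
left 1.2 [[555, 501], [564, 422]]
left 1.4 [[558, 506], [568, 427]]
right 0 [[256, 406], [264, 481]]
right 0.2 [[248, 407], [256, 482]]
right 0.4 [[240, 409], [249, 484]]
right 0.6 [[232, 412], [241, 487]]
right 1 [[218, 419], [228, 496]]
right 1.2 [[212, 423], [223, 501]]
right 1.4 [[208, 427], [219, 507]]
```

View pics/w3.png

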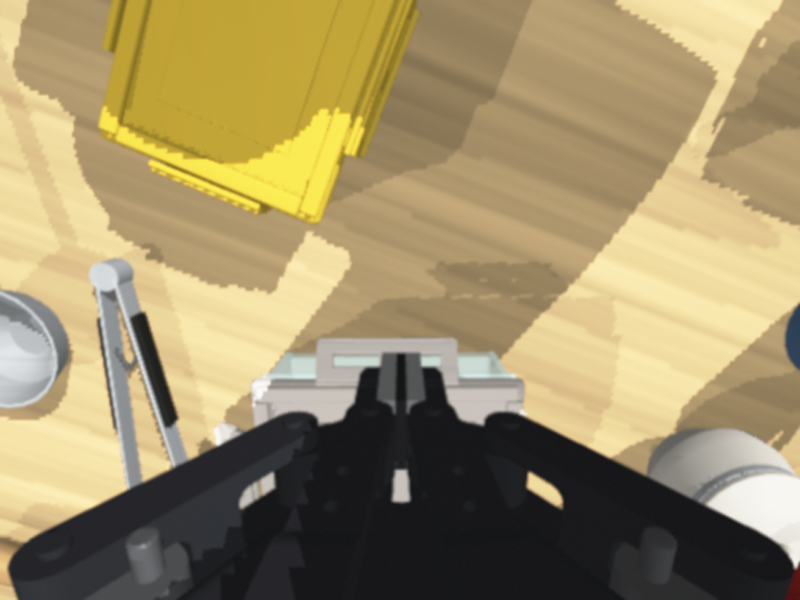

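The box pose is now about (0.557, 0.050), and the prediction matches the lid corners to 2–4 px. Nothing of the left wing juts past x≈524, so it is shut. Next is the front wing, with the tilted approach.

```bash
python3 -m jog '{"translation":[[-0.29,0.13,0],[0,0,0],[0,0,0],[0,-0.247,0.969],[0,-0.247,0.969],[0,-0.247,0.969],[0,-0.074,0.29],[0,-0.074,0.29],[0,-0.074,0.29],[0,-0.025,0.1],[0,0,0]],"dr":[[0,0,0],[-7.15,0,0],[-7.15,0,0],[0,0,0],[0,0,0],[0,0,0],[0,0,0],[0,0,0],[0,0,0],[0,0,0],[0,0,0]],"claw":[0,0,0,0,0,0,0,0,0,0,0]}';for i in 1 2 3 4 5; do python3 -m jog '{"translation":[[0,0.03,0.01],[0,0.03,0.01]],"dr":[[0,0,0],[0,0,0]],"claw":[0,0]}' | grep -E 'eef|force'; done
```

```text
time_s: 7.22
eef_pos: [0.4582, 0.0137, 0.1113]
tcp_rot: [[-0.353, 0.907, 0.23], [0.936, 0.342, 0.088], [0.001, 0.246, -0.969]]
wrist_force: [-0.8, 0.4, -0.6]
width: -0.001
eef_pos: [0.4604, 0.014, 0.1124]
wrist_force: [-0.8, -0.2, 0.0]
eef_pos: [0.462, 0.0145, 0.1122]
wrist_force: [0.2, -0.2, -0.1]
eef_pos: [0.4631, 0.015, 0.1117]
wrist_force: [-2.9, -2.9, 1.8]
eef_pos: [0.4645, 0.0156, 0.1112]
wrist_force: [-3.7, -3.5, -1.9]
eef_pos: [0.4664, 0.0165, 0.1111]
wrist_force: [-3.4, -0.9, -0.6]
```

```bash
for i in 1 2 3 4; do python3 -m jog '{"translation":[[0,0.03,0.008],[0,0.02,0.005]],"dr":[[0,0,0],[0,0,0]],"claw":[0,0]}' | grep -E 'eef|force'; done
```

```text
eef_pos: [0.4685, 0.0172, 0.1114]
wrist_force: [-1.3, -0.9, -0.1]
eef_pos: [0.4698, 0.0177, 0.1113]
wrist_force: [-4.9, -1.4, 1.1]
eef_pos: [0.4702, 0.0179, 0.1111]
wrist_force: [-12.4, -4.6, 9.2]
eef_pos: [0.4709, 0.0183, 0.1109]
wrist_force: [-12.8, -5.8, 8.7]
```

```bash
python3 -m jog '{"translation":[[0,-0.48,-0.12],[0,0.247,-0.969],[0,0.247,-0.969],[0,0.247,-0.969],[0,0,0],[0,0,0],[-0.84,0.71,0],[-0.84,0.71,0],[-0.84,0.71,0],[-0.84,0.71,0],[-0.84,0.71,0],[0,0,0]],"dr":[[0,0,0],[0,0,0],[0,0,0],[0,0,0],[7.15,0,0],[7.15,0,0],[0,0,0],[0,0,0],[0,0,0],[0,0,0],[0,0,0],[0,0,0]],"claw":[0,0,0,0,0,0,0,0,0,0,0,0]}'
python3 - <<'E'
from h import *
im=eyes.read_camera('wrist');cv2.imwrite('pics/w4.png',im[:,:,::-1])
s=r.state();e=s['eef_pos'];print(e);d=e[:2]-[.558,.0505];c,t=np.cos(.361),np.sin(.361);print('box frame',d@np.array([[c,-t],[t,c]]))
w=cam('wrist');p=[.558,.0505,.361]
print('lid',proj(w,W(p,[(a*.0602,b*.0819,.067) for a,b in((1,1),(1,-1),(-1,-1),(-1,1))])).round())
for q in(0,.4,1.1):print(proj(w,W(p,tip('right',q))).round().tolist(),proj(w,W(p,tip('front',q))).round().tolist())
E
```

```text
time_s: 9.72
eef_pos: [0.6083, -0.07, 0.2013]
tcp_rot: [[-0.35, 0.937, 0.006], [0.937, 0.35, -0.001], [-0.003, 0.005, -1.0]]
wrist_force: [-0.8, 0.6, -0.5]
width: -0.002
[ 0.60580191 -0.06859812  0.20104398]
box frame [ 0.00265415 -0.12830565]
lid [[504. 270.]
 [313. 271.]
 [322. 123.]
 [544. 124.]]
[[302.0, 159.0], [299.0, 225.0]] [[467.0, 113.0], [363.0, 113.0]]
[[291.0, 160.0], [289.0, 227.0]] [[473.0, 100.0], [366.0, 100.0]]
[[279.0, 163.0], [278.0, 234.0]] [[491.0, 84.0], [376.0, 83.0]]
```

View pics/w4.png

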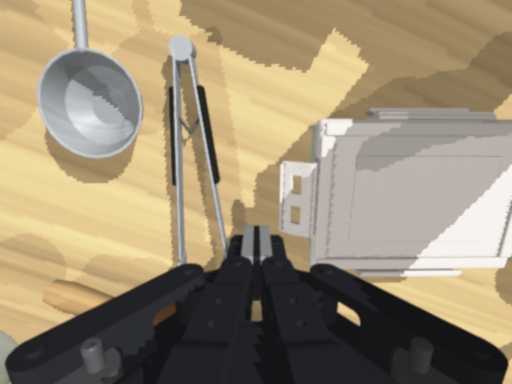

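The front wing is now a thin strip (tip row about 109; shut would be about 111, half open about 98), so it has snapped. The right wing is open with its tip at x≈280, an angle of about 1.1. Now the right wing.

```bash
python3 -m jog '{"translation":[[0.09,-0.09,0],[0,0,0],[0,0,0],[-0.247,0,0.969],[-0.247,0,0.969],[-0.074,0,0.29],[-0.074,0,0.29],[-0.074,0,0.29],[-0.02,0,0.08],[0,0,0]],"dr":[[0,0,0],[0,7.15,0],[0,7.15,0],[0,0,0],[0,0,0],[0,0,0],[0,0,0],[0,0,0],[0,0,0],[0,0,0]],"claw":[0,0,0,0,0,0,0,0,0,0]}';for i in 1 2 3 4 5 6; do python3 -m jog '{"translation":[[0.03,0,0.008],[0.03,0,0.008]],"dr":[[0,0,0],[0,0,0]],"claw":[0,0]}' | grep -E 'eef|force'; done
```

```text
time_s: 10.6
eef_pos: [0.5997, -0.0654, 0.1126]
tcp_rot: [[-0.342, 0.936, -0.086], [0.907, 0.352, 0.23], [0.246, 0.001, -0.969]]
wrist_force: [1.1, -0.8, -0.3]
width: -0.001
eef_pos: [0.5995, -0.0645, 0.1127]
wrist_force: [1.3, -5.4, -2.2]
eef_pos: [0.5989, -0.0629, 0.1127]
wrist_force: [3.6, -5.2, -3.1]
eef_pos: [0.5981, -0.0609, 0.1126]
wrist_force: [2.6, -4.6, -2.8]
eef_pos: [0.5972, -0.0589, 0.1123]
wrist_force: [1.2, -3.1, -2.0]
eef_pos: [0.5966, -0.0573, 0.1123]
wrist_force: [1.9, -6.0, -1.4]
eef_pos: [0.596, -0.0556, 0.1123]
wrist_force: [2.1, -6.9, -2.0]
```

```bash
for i in 1 2 3; do python3 -m jog '{"translation":[[0.02,0,0.04],[0.02,0,0.04]],"dr":[[0,0,0],[0,0,0]],"claw":[0,0]}' | grep -E 'eef|force'; done
python3 -m jog '{"translation":[[-0.5,0,-0.2],[0.247,0,-0.969],[0.247,0,-0.969],[0.247,0,-0.969],[0,0,0],[0,0,0],[-0.2,0.1,0],[0,0,0],[0,0,0]],"dr":[[0,0,0],[0,0,0],[0,0,0],[0,0,0],[0,-7.15,0],[0,-7.15,0],[0,0,0],[0,0,0],[0,0,0]],"claw":[0,0,0,0,0,0,0,0,0]}'
python3 - <<'E'
from h import *
im=eyes.read_camera('wrist')[:,:,::-1];cv2.imwrite('pics/w5.png',im)
a=cv2.imread('pics/w4.png')
z=lambda q:cv2.resize(q[100:285,265:512],None,fx=1.6*1.0,fy=1.6,interpolation=cv2.INTER_CUBIC)
c=np.hstack([z(a),z(im)]);print(c.shape);cv2.imwrite('pics/c5.png',cv2.resize(im[100:285,265:512],None,fx=3.2,fy=3.2,interpolation=cv2.INTER_CUBIC))
w=cam('wrist');print(r.state()['eef_pos'])
for p in([.558,.0505,.361],[.556,.0555,.361]):
  Z=lambda a:((proj(w,W(p,a))-[265,100]+.5)*3.2-.5).round().astype(int).tolist()
  print('lid',Z([(a*.0602,b*.0819,.067) for a,b in((1,1),(1,-1),(-1,-1),(-1,1))]))
  for q in(0,.2,.4):print(q,'R',Z(tip('right',q)),'F',Z(tip('front',q)),'B',Z(tip('back',q)))
  print('back shut top',Z([(.0675,-.0425,.068),(.0675,.0425,.068)]))
E
```

```text
eef_pos: [0.5962, -0.0549, 0.1112]
wrist_force: [1.9, -13.3, 8.8]
eef_pos: [0.5964, -0.0539, 0.1098]
wrist_force: [2.9, -14.3, 10.9]
eef_pos: [0.5962, -0.0524, 0.108]
wrist_force: [5.1, -14.0, 10.1]
time_s: 12.85
eef_pos: [0.6043, -0.0694, 0.1979]
tcp_rot: [[-0.352, 0.936, -0.001], [0.936, 0.352, 0.003], [0.003, 0.0, -1.0]]
wrist_force: [0.7, 0.2, 0.6]
width: 0.002
(296, 790, 3)
[ 0.60429888 -0.06983907  0.19759497]
lid [[774, 558], [155, 564], [186, 86], [901, 90]]
0 R [[121, 200], [111, 414]] F [[653, 53], [320, 51]] B [[270, 533], [558, 531]]
0.2 R [[102, 201], [94, 416]] F [[661, 32], [324, 30]] B [[270, 551], [558, 548]]
0.4 R [[85, 203], [78, 420]] F [[672, 12], [330, 10]] B [[272, 570], [560, 567]]
back shut top [[305, 589], [625, 586]]
lid [[793, 557], [176, 563], [210, 85], [924, 90]]
0 R [[142, 200], [131, 414]] F [[674, 53], [341, 51]] B [[289, 532], [576, 530]]
0.2 R [[123, 201], [113, 416]] F [[682, 32], [346, 30]] B [[289, 550], [576, 548]]
0.4 R [[106, 202], [98, 419]] F [[694, 12], [352, 9]] B [[290, 569], [578, 567]]
back shut top [[326, 589], [645, 586]]
```

View pics/c5.png

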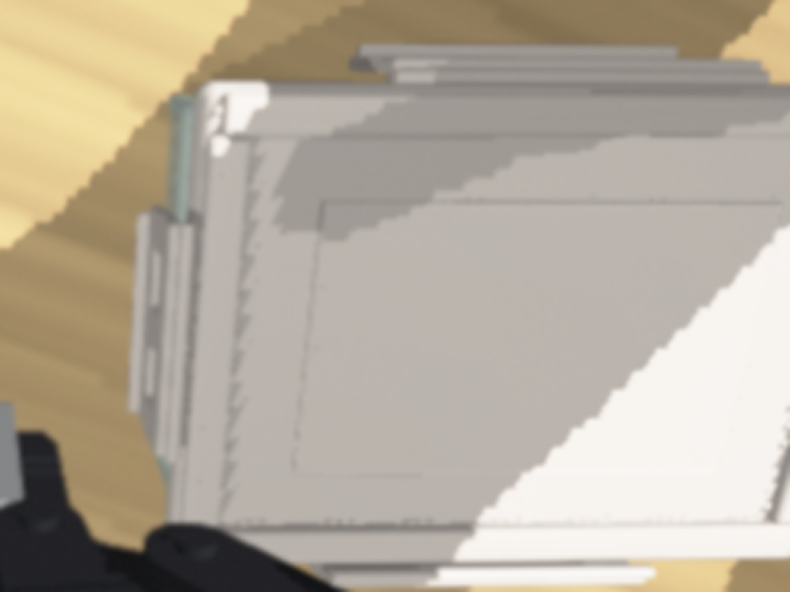

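The right wing is now shut (tip x≈140→133; shut would be 137→126), and the front is shut (row about 46; shut would be about 50). The box is back near where it started. The back strip (rows 565–585) matches a shut or nearly shut wing, so I'll press it to be sure.

```bash
python3 -m jog '{"translation":[[0.89,0.7,0],[0.89,0.7,0],[0.89,0.7,0],[0.89,0.7,0],[0.89,0.7,0],[0,0,0],[0,0,0],[0,0,0]],"dr":[[0,0,0],[0,0,0],[0,0,0],[0,0,0],[0,0,0],[7.15,0,0],[7.15,0,0],[0,0,0]],"claw":[0,0,0,0,0,0,0,0]}'
python3 -m jog '{"translation":[[0,0.247,0.969],[0,0.247,0.969],[0,0.074,0.29],[0,0.074,0.29],[0,0.06,0.24],[0,0,0]],"dr":[[0,0,0],[0,0,0],[0,0,0],[0,0,0],[0,0,0],[0,0,0]],"claw":[0,0,0,0,0,0]}';for i in 1 2 3 4; do python3 -m jog '{"translation":[[0,-0.03,0.008],[0,-0.03,0.008]],"dr":[[0,0,0],[0,0,0]],"claw":[0,0]}' | grep -E 'eef|force'; done
```

```text
time_s: 13.57
eef_pos: [0.6558, 0.0927, 0.1926]
tcp_rot: [[-0.352, 0.905, -0.238], [0.936, 0.342, -0.085], [0.005, -0.253, -0.967]]
wrist_force: [2.2, -1.1, -3.1]
width: 0.001
time_s: 14.07
eef_pos: [0.656, 0.0921, 0.1123]
tcp_rot: [[-0.351, 0.909, -0.223], [0.936, 0.341, -0.083], [0.0, -0.238, -0.971]]
wrist_force: [0.2, 0.1, -0.2]
width: -0.002
eef_pos: [0.655, 0.0918, 0.1138]
wrist_force: [0.5, 0.1, 0.7]
eef_pos: [0.653, 0.0913, 0.1132]
wrist_force: [1.2, 0.3, 0.2]
eef_pos: [0.6509, 0.0906, 0.1125]
wrist_force: [0.8, 1.2, 0.5]
eef_pos: [0.6494, 0.09, 0.1122]
wrist_force: [1.6, 0.9, -0.8]
```

```bash
for i in 1 2 3 4; do python3 -m jog '{"translation":[[0,-0.03,0.015],[0,-0.03,0.015]],"dr":[[0,0,0],[0,0,0]],"claw":[0,0]}' | grep -E 'eef|force'; done
```

```text
eef_pos: [0.6476, 0.0893, 0.1117]
wrist_force: [0.9, -0.2, -1.5]
eef_pos: [0.6464, 0.0888, 0.1115]
wrist_force: [7.1, 3.7, -0.8]
eef_pos: [0.6452, 0.0883, 0.1114]
wrist_force: [7.9, 3.7, 2.2]
eef_pos: [0.644, 0.0876, 0.1114]
wrist_force: [10.3, 3.3, 4.0]
```

```bash
python3 -m jog '{"translation":[[0,-0.02,0.05],[0,0,0],[0,0.48,-0.15],[0,0,0],[0,0,0],[0,0,-1],[0,0,-1],[0,0,-1],[0,0,-1],[0,0,-1],[0,0,-1],[0,0,-1]],"dr":[[0,0,0],[0,0,0],[0,0,0],[-7.15,0,0],[-7.15,0,0],[0,0,0],[0,0,0],[0,0,0],[0,0,0],[0,0,0],[0,0,0],[0,0,0]],"claw":[0,0,0,0,0,0,0,0,0,0,0,0]}';python3 -m jog '{"translation":[[0.8,0.3,0],[0.8,0.3,0],[0.8,0.3,0],[0.8,0.3,0],[0,0,0],[0,0,0]],"dr":[[0,0,0],[0,0,0],[0,0,0],[0,0,0],[0,0,0],[0,0,0]],"claw":[0,0,0,0,0,0]}'
python3 - <<'E'
from h import *
im=eyes.read_camera('wrist')[:,:,::-1];cv2.imwrite('pics/w6.png',im)
s=eyes.read_camera('side')[:,:,::-1];cv2.imwrite('pics/s6.png',s)
w=cam('wrist');p=[.555,.054,.361];U=lambda a:proj(w,W(p,a))
lid=U([(a*.0602,b*.0819,.067) for a,b in((1,1),(1,-1),(-1,-1),(-1,1))]);print(lid.round(),r.state()['eef_pos'])
u=U([(0,.095,.04),(.07,0,.04),(.07,.09,.05),(.07,-.05,.05),(-.04,.095,.05)]);x0,y0=np.maximum(u.min(0).astype(int)-25,0);x1,y1=u.max(0).astype(int)+25
k=min(800/(x1-x0),420/(y1-y0));A=cv2.resize(im[y0:y1,x0:x1],None,fx=k,fy=k,interpolation=cv2.INTER_CUBIC)
print(x0,y0,x1,y1,k)
Z=lambda a:((U(a)-[x0,y0]+.5)*k-.5).round().astype(int).tolist()
print('lid',Z([(.0602,.0819,.067),(.0602,-.0819,.067),(-.0602,.0819,.067)]))
for q in(0,.2,.4,.6):print(q,'L',Z(tip('left',q)),'B',Z(tip('back',q)))
cv2.imwrite('pics/f6.png',A[:600,:800]);print(A.shape)
E
```

```text
time_s: 16.4
eef_pos: [0.6554, 0.0923, 0.3214]
tcp_rot: [[-0.351, 0.936, -0.005], [0.936, 0.351, -0.002], [0.0, -0.006, -1.0]]
wrist_force: [0.7, -0.5, -0.3]
width: 0.001
time_s: 16.9
eef_pos: [0.6555, 0.196, 0.3193]
tcp_rot: [[-0.354, 0.935, -0.006], [0.935, 0.354, -0.002], [0.0, -0.006, -1.0]]
wrist_force: [1.0, -0.0, 0.4]
width: 0.001
[[244. 102.]
 [ 98. 103.]
 [ 82. -21.]
 [243. -22.]] [0.65587324 0.19429336 0.31948694]
108 0 281 136 3.088235294117647
lid [[422, 316], [-29, 318], [418, -68]]
0 L [[447, 237], [446, 62]] B [[110, 340], [325, 339]]
0.2 L [[460, 237], [460, 61]] B [[110, 353], [325, 352]]
0.4 L [[472, 236], [473, 58]] B [[109, 366], [325, 365]]
0.6 L [[483, 234], [484, 55]] B [[107, 377], [324, 376]]
(420, 534, 3)
```

View pics/f6.png

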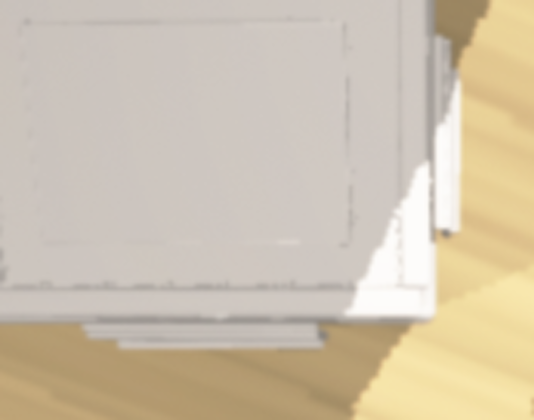

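The lid corner is at (433,320), offset (+11,+4) from the prediction. With that correction, the left tip at x≈460 (shut 458) and the back tip at row 347 (shut 344) both match a shut wing. The robot is clear of everything, so I'm handing in.

```bash
python3 - <<'E'
from workcell import r,order
print(r.state()['time_s'],r.state()['wrist_force']);order.sign_off()
E
```

```text
17.0 [0.11041145 0.21320085 0.50232044]
the job is handed in; nothing more can be done
```

I pressed all four wings with the closed fingertips, in the order left, front, right, back, and handed the job in at 17.0 s with the hand well clear of everything. All four wings measured as shut.

- **Wing checks:** In the last wrist pictures each wing tip was within about 2–7 enlarged-crop pixels of where a shut wing should be. A wing open by just 0.2 rad would have shown 13–20 pixels off. Left and back were checked in the final picture. Front and right were last seen before I pressed the back wing.
- **Back wing:** It gave no sign of moving when pressed, so it was probably shut already.
- **First left press:** My first push slid the box about 9 mm toward its −y end, because the finger knuckles pushed on the lid edge. I redid it with the hand tilted about 14°. Pressing the right wing then moved the box back to within a few millimetres of its start.
- **Camera disagreement:** At the start the side camera put the box about 10 mm off from the top and wrist cameras. I used the top and wrist position, and the later pictures agreed with it.
- **Forces and other objects:** The highest wrist force I saw was about 18 N. I kept the tool clear of the other things by position and saw none of them disturbed, though I made no final check of them.

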